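# Make up two electrode calibration kits

### The arm

A 7-joint arm with a two-finger parallel gripper is mounted at the origin on a cart in front of the work surface, level with it; the furniture and walls round the work are solid. World frame = base frame: x ahead of the robot, y to its left, z up, the work surface at z = 0. Lengths are in m, angles in rad, forces in N, time in s.
With the tool pointing down it reaches from about 0.4 to 0.875 m from the base axis. Payload 19.3 kg.
Tool frame: the origin (TCP) lies between the finger pads; the fingertips stand 17 mm ahead of it and the grasp point (between the pads) lies 2 mm behind it (bot.finger_overhang is the distance from the TCP to the fingertips, in m); z points along the fingers, y is the line along which they close (so a half turn about z gives the same grasp; the last joint's range is limited). The gripper opens to 85 mm and grips with 20 to 120 N. Pads are 22 mm wide; open, the fingers measure 114 mm over their backs; the gripper's body (76 mm by 85 mm) begins 54 mm behind the grasp point. The pads swing forward as they close: fully open they stand 13 mm farther back than shut.
Start: joints at [1.138, 0.521, -0.036, 1.599, 0.021, 1.021, -0.113], TCP at [0.222, -0.584, 0.248] pointing down, gripper open.
Joint ranges: [-2.91, 2.91], [-0.3, 2.13], [-1.5, 1.42], [0.17, 2.43], [-1.26, 4.41], [0.16, 1.93], [-2.52, 2.52]. Speed limits (rad/s): [1.89, 1.89, 2.39, 2.39, 3.01, 3.01, 3.01].

### API

Orientations are given as [roll, pitch, yaw] about the fixed x, y, z axes, in that order (R = Rz(yaw) Ry(pitch) Rx(roll)).
In Python, from workcell import observe, grab_frame, bot gives the robot as it stands.
- The arm moves only by the shell command python3 -m crank 'ROWS' [FORCE]. ROWS is a JSON object of lists of equal length, an entry for each row: "linear": the shift along the world's x, y, z each as a share of 0.25 m, from -1 to 1, a list of three; "delta_rot": the turn, a rotation vector about the world's x, y, z each as a share of 30 degrees, from -1 to 1, a list of three; "fingers": the opening, from -1 (shut) to 1 (fully open). In form: {"linear": [[dx, dy, dz], ...], "delta_rot": [[rx, ry, rz], ...], "fingers": [fingers, ...]}. A call has 1 to 5 rows; each row is the pose to reach, as a shift and turn from the pose commanded when the call began; what a row does not reach only later rows make up. A row lasts 1/10 s, in which the tool goes at most 50 mm and 8.59 degrees, less where a joint would pass 70% of its speed; a pose out of reach is approached as far as the arm can. A call with a number of a shift or a turn outside -1 to 1 is refused whole. A call with a gripper value outside its range is refused whole. The fingers move at their own pace and stop on an object; FORCE is the grip in N (left out, the last holds). Time passes only in rows, so rows that repeat a pose let the fingers close. It gives the time, the measured TCP pose, the force, the opening and the grip force at its end, in the units of the state.
- observe(): the state, without advancing time (a new reading comes with each control period).
- grab_frame(name): name is "scene" or "top"; returns a dict with "image" (420x560x3 uint8, red, green, blue), "mtx" (3x3 intrinsics, pixels), "xyz" and "orientation" of the camera in the world. Camera axes: x right, y down, z forward; pixel columns grow to the right and rows downward; lengths in m; the calibration is good to about 2 mm. A picture is of the moment at which its call begins. There is no depth.
- bot.job_done(): hands the job in; it is judged then, once.
The state is a dict: "clock": time; "qpos": joint angles; "qd": joint speeds; "joint_efforts": joint torques, N m; "position": TCP position; "tool_rot": TCP orientation; "force": force on the tool from outside, world axes, zero at the start; "moment": the same for the moment, N m; "grip_width": finger opening in m; "finger_force": force on a finger pad.
Only numpy, scipy, OpenCV 4.12 (cv2) and the standard library are available. Lean on these libraries where they do the work, as an engineer would, in place of code of your own. Each camera call takes 0.05 s, during which the arm holds its last target. There are 200 camera calls.

### The job

From the pieces standing round the two carriers, make up two kits for calibrating pH electrodes: the dark grey carrier, for the reactor, gets a yellow-capped bottle, the red-capped bottle and the steel blind plug that will close its port while the electrode is out; the green carrier, for the bench meter, gets the other yellow-capped bottle and the blue-capped bottle. Deal the two yellow-capped bottles, the neutral buffer both kits start from, first, one into the yellow-rimmed cup of each carrier, and only then fill up each kit, its red or blue bottle in the other cup and the plug, head up, in the steel-rimmed socket. Lower every piece in upright until it stands on the bottom, do not drop it, let go of it, tip no bottle over and leave the petri dish, the small carton and the timer where they are.

Things in the scene. Friction and masses are not known exactly. Their poses are not given: they have to be found in the camera images.
- yellow_a_center (a point): a white plastic bottle with yellow cap and band, one of two alike (either may go to either carrier; bottles in the far left corner are not meant), 47 mm in diameter, 94 mm high, 0.14 kg (varies), standing on the bench. Point: on its axis, 47 mm above its foot. Grip cap or body, fingertips more than 31 mm above its foot, for the cup surrounds the lower 24 mm.
- yellow_b_center (a point): the other white buffer bottle with a yellow cap and yellow band; sizes, point and grip as for the first yellow one.
- red_center (a point): the white buffer bottle with a red cap and red band; sizes, point and grip as for the yellow ones.
- blue_center (a point): the white buffer bottle with a blue cap and blue band; sizes, point and grip as for the yellow ones.
- plug_center (a point): a stainless steel blind plug, 0.055 kg (varies), 29 mm high, standing on the bench: a round body 28 mm in diameter and 17 mm high with a round knurled head 16 mm in diameter and 12 mm high on top. Point: on its axis, 14.5 mm above its foot. Grip the head alone with the fingertips, at least 17 mm above its foot, for the socket surrounds the body.
- reactor_carrier: dark grey carrier, foot plate 90 x 240 mm, fixed. Origin on the bench under its middle; z up; all in line along y. Two bottle cups: yellow-rimmed, axis at (x 0, y +75) mm, and plain dark at (0, -7). Cups: floor 10 mm and rim 34 mm above the bench, bore 58 mm, mouth flared to 68, outside 78. At (0, -81) a steel-rimmed socket for the plug: floor 18 mm, rim 26 mm above the bench, bore 47 mm, outside 58.
- bench_carrier: green carrier, foot plate 90 x 176 mm, fixed, with two bottle cups of the same shape and heights as the dark grey one's and no socket. Origin on the bench under its middle; z up. Yellow-rimmed cup: axis at (x 0, y +41) mm; plain green cup: axis at (0, -41) mm. Carry things round in front of the fixed glass vessel (0.5 m tall, radius 0.15 m about x 0.68, y 0.11) and the cables and cabinet right of it.
- dish: bystander: a covered petri dish with pink medium, 60 mm in diameter, 15 mm high, loose on the bench; origin under its middle.
- carton: bystander: a small closed brown carton, 60 x 85 mm, 45 mm high, loose on the bench; origin under its middle.
- bench_timer: bystander: a white bench timer with display, 25 x 66 mm, 60 mm high, standing loose on the bench; origin under its middle.

How it is judged:
By the outcome, as a careful person would: the job done as asked, in the order asked, and still so for the second after the job is handed in, with the robot touching nothing.
It also fails if it takes over 128 s, if anything falls off the work surface, if the arm or the gripper's body presses on something with over 40 N, if the wrist force passes 120 N, or if a joint passes its speed limit or range.

## Working session

There is one attempt and no reset: what is moved stays moved. The work goes in short steps, Python scripts to look and compute and a shell command to move; the robot and the scene stay as the last step left them, time stands still between calls to the robot, and variables do not carry over. Pictures are saved under pics/ and viewed, at most 14 in all, crops included, and the job is handed in when it is done.

```bash
ls; mkdir -p pics; cat > h.py <<'E'
import numpy as np, cv2
from scipy.spatial.transform import Rotation as R
from workcell import observe, grab_frame, bot
def cam(f):
    o=np.array(f["orientation"],float)
    M=o if o.shape==(3,3) else (R.from_quat(o).as_matrix() if o.size==4 else R.from_euler('xyz',o).as_matrix())
    return np.array(f["mtx"]),M,np.array(f["xyz"])
def px2w(f,u,v,z):
    K,M,t=cam(f); d=M@np.linalg.inv(K)@np.array([u,v,1.]); return t+d*(z-t[2])/d[2]
def w2px(f,p):
    K,M,t=cam(f); c=K@(M.T@(np.array(p)-t)); return c[:2]/c[2]
E
python3 - <<'E'
from h import *
import pickle
for n in("scene","top"):
    f=grab_frame(n); pickle.dump(f,open(f"{n}0.pkl","wb"))
    print(n,f["mtx"],f["xyz"],f["orientation"])
    cv2.imwrite(f"pics/{n}0.png",cv2.resize(f["image"][:,:,::-1],(784,588),interpolation=cv2.INTER_CUBIC))
s=observe();print({k:s[k] for k in("clock","position","tool_rot","grip_width","force")})
E
```

```text
pics
scene [[445.24693992   0.         286.20186442]
 [  0.         445.24693992 208.67653228]
 [  0.           0.           1.        ]] [-0.24869207  0.67652297  0.77743082] [-2.27551955 -0.02151618 -1.99759038]
top [[467.11929702   0.         285.35817006]
 [  0.         467.11929702 215.01254287]
 [  0.           0.           1.        ]] [0.38043234 0.31011192 1.11326039] [-3.01507176 -0.00652578 -1.56630074]
{'clock': 0.1, 'position': array([ 0.22167915, -0.58406772,  0.2477825 ]), 'tool_rot': array([-3.14056454e+00,  8.44666293e-05,  3.62811039e-01]), 'grip_width': 0.08551040196096642, 'force': array([-0.29619561, -0.29123774,  0.50214721])}
```

View pics/top0.png

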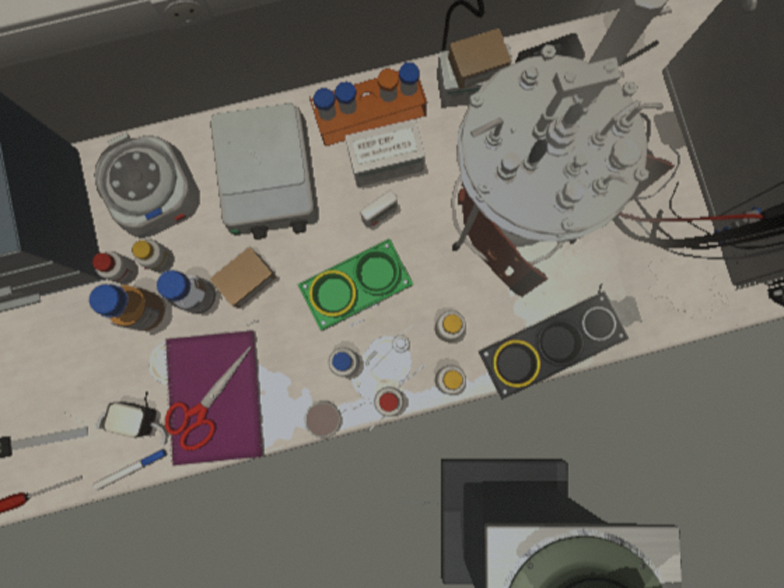

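View pics/scene0.png

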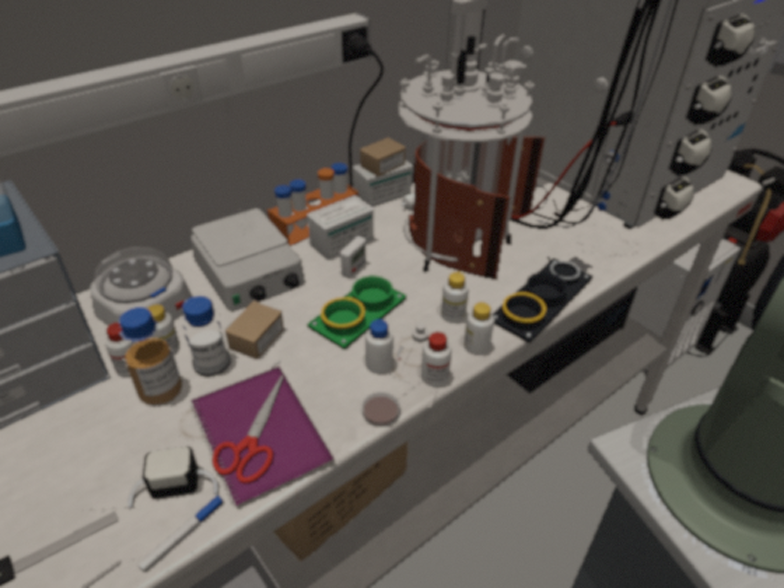

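The top view shows, in 784-wide pixels:
- Yellow bottles at (452,323) and (452,379), red at (389,401), blue at (343,361), and the plug at (401,343).
- Green carrier cups at (333,293) and (378,271).
- Dark carrier cups at (517,362) and (559,342), with its socket at (600,323).

I'll enlarge a crop of this area.

```bash
python3 - <<'E'
import pickle,cv2
from h import *
f=pickle.load(open("top0.pkl","rb"))
c=f["image"][165:310,205:455,::-1]
cv2.imwrite("pics/crop1.png",cv2.resize(c,None,fx=3.2,fy=3.2,interpolation=cv2.INTER_CUBIC))
E
```

```text
(no output)
```

View pics/crop1.png

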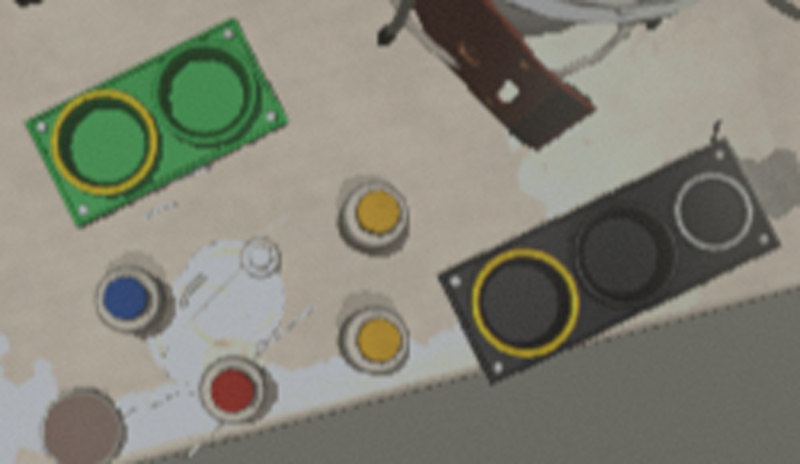

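The crop (×3.2) puts the caps at Ya (379,213), Yb (380,341), red (233,391), blue (127,298), and the plug head at (261,257). The yellow rims are at (105,143) and (526,303), the green cup at (207,93), the dark cup at (624,255) and the socket at (713,211).

```bash
python3 - <<'E'
import pickle
from h import *
f=pickle.load(open("top0.pkl","rb"))
P=dict(ya=(379,213,.094),yb=(380,341,.094),red=(233,391,.094),blue=(127,298,.094),plug=(261,257,.029),gy=(105,143,.034),gg=(207,93,.034),dy=(526,303,.034),dd=(624,255,.034),so=(713,211,.026),dish=(84,430,.015))
W={}
for k,(u,v,z) in P.items():
    W[k]=px2w(f,205+(u+.5)/3.2-.5,165+(v+.5)/3.2-.5,z); print(k,W[k].round(4))
for a,b in(("gy","gg"),("dy","dd"),("dd","so"),("dy","so")):
    d=W[a]-W[b]; print(a,b,np.hypot(d[0],d[1]),np.arctan2(d[1],d[0]))
for k,(cs,z) in dict(g=([(25,121),(236,18),(288,123),(79,228)],.01),d=([(438,275),(727,139),(780,243),(492,383)],.01)).items():
    q=np.array([px2w(f,205+(u+.5)/3.2-.5,165+(v+.5)/3.2-.5,z)[:2] for u,v in cs]); print(k,q.mean(0),np.linalg.norm(q-np.roll(q,1,0),axis=1))
g=pickle.load(open("scene0.pkl","rb"))
for k in W: print(k,(w2px(g,W[k])*1.4).round())
E
```

```text
ya [0.4748 0.2212 0.094 ]
yb [0.3877 0.221  0.094 ]
red [0.3538 0.3204 0.094 ]
blue [0.416  0.3928 0.094 ]
plug [0.4483 0.3013 0.029 ]
gy [0.5305 0.4154 0.034 ]
gg [0.5678 0.3414 0.034 ]
dy [0.4158 0.1104 0.034 ]
dd [0.4507 0.0388 0.034 ]
so [ 0.4838 -0.0292  0.026 ]
dish [0.3234 0.4288 0.015 ]
gy gg 0.08285836715139078 2.0384076472072805
dy dd 0.07964841620458712 2.0245728963806333
dd so 0.07567281200319854 2.022615623744683
dy so 0.15532115387869508 2.0236193092587245
g [0.54983288 0.37892811] [0.09007382 0.17577359 0.08892964 0.17356896]
d [0.44904434 0.0432154 ] [0.08762418 0.24010106 0.085788   0.23868631]
ya [458. 277.]
yb [483. 308.]
red [439. 338.]
blue [381. 325.]
plug [422. 326.]
gy [344. 312.]
gg [374. 289.]
dy [525. 307.]
dd [547. 286.]
so [565. 270.]
dish [383. 406.]
```

Both cameras agree, so I'm moving: an arc in front of the vessel to the nearer yellow bottle, with a 30° turn on the way.

```bash
python3 -m crank '{"linear":[[0.44,0.92,0],[0.44,0.92,0],[0.44,0.92,0],[0.44,0.92,0],[0.44,0.92,0]],"delta_rot":[[0,0,0.2],[0,0,0.4],[0,0,0.6],[0,0,0.8],[0,0,1]],"fingers":[1,1,1,1,1]}' 60
python3 -c "
from h import *
s=observe();print(s['qpos'].round(3),R.from_euler('xyz',s['tool_rot']).as_matrix()[:,1:].round(3),bot.finger_overhang)"
```

```text
clock: 0.6
position: [0.33, -0.3568, 0.2482]
tool_rot: [-3.141, 0.0, 0.891]
force: [1.7, -0.1, 0.2]
grip_width: 0.0853
finger_force: 0.0
[ 0.891  0.309 -0.233  1.948  0.09   0.895 -0.069] [[ 0.777 -0.   ]
 [-0.629 -0.   ]
 [-0.    -1.   ]] 0.017
```

```bash
python3 -m crank '{"linear":[[0.28,0.94,0],[0.28,0.94,0],[0.28,0.94,0],[0.28,0.94,0],[0.28,0.94,0]],"delta_rot":[[0,0,0],[0,0,0],[0,0,0],[0,0,0],[0,0,0]],"fingers":[1,1,1,1,1]}'
python3 -m crank '{"linear":[[0,0.92,0],[0,0.92,0],[0,0.92,0],[0,0.92,0],[0,0.92,0]],"delta_rot":[[0,0,0],[0,0,0],[0,0,0],[0,0,0],[0,0,0]],"fingers":[1,1,1,1,1]}'
python3 -c "
from h import *
s=observe();print(s['qpos'].round(3))"
```

```text
clock: 1.1
position: [0.3998, -0.1216, 0.2484]
tool_rot: [3.141, -0.0, 0.887]
force: [0.8, -0.3, 0.2]
grip_width: 0.0858
finger_force: 0.0
clock: 1.6
position: [0.3991, 0.1096, 0.2484]
tool_rot: [-3.141, -0.001, 0.889]
force: [-0.2, -0.7, 1.2]
grip_width: 0.0853
finger_force: 0.0
[ 0.074  0.219 -0.557  2.099  0.151  0.861 -1.252]
```

```bash
python3 -m crank '{"linear":[[-0.048,0.446,0],[-0.048,0.446,0],[-0.048,0.446,0],[-0.048,0.446,-0.4],[-0.048,0.446,-0.4]],"delta_rot":[[0,0,0],[0,0,0],[0,0,0],[0,0,0],[0,0,0]],"fingers":[1,1,1,1,1]}'
python3 - <<'E'
from h import *
f=grab_frame("scene"); s=observe(); print(s["position"],s["qpos"].round(2))
g=grab_frame("top")
a=cv2.resize(f["image"][150:300,240:440,::-1],None,fx=4,fy=4,interpolation=cv2.INTER_CUBIC)
cv2.imwrite("pics/s1.png",a)
E
```

```text
clock: 2.1
position: [0.3881, 0.2182, 0.1476]
tool_rot: [3.141, -0.003, 0.887]
force: [1.6, -0.3, 0.1]
grip_width: 0.0856
finger_force: 0.0
[0.38484513 0.21596316 0.14046086] [-0.22  0.45 -0.53  2.14  0.37  0.65 -1.69]
```

View pics/s1.png

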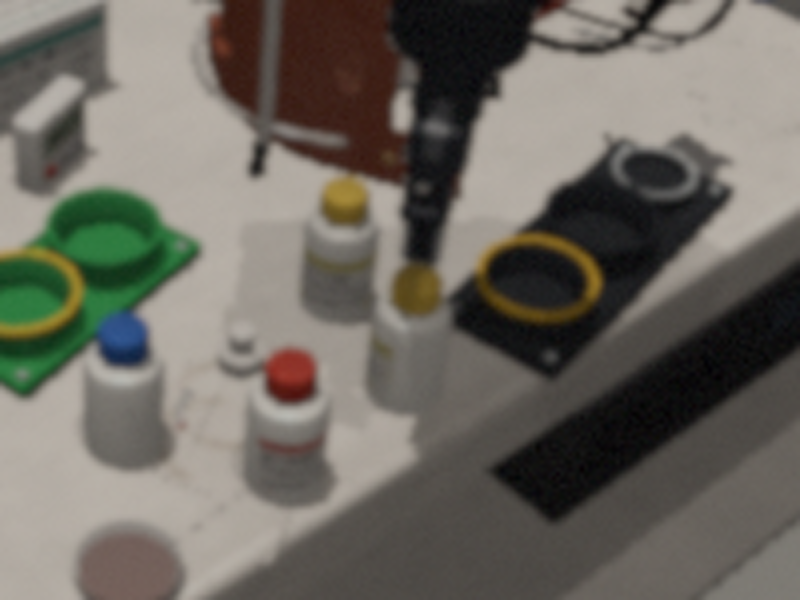

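The gripper is above the near yellow bottle, whose cap is at crop (416,290). I'll check the residual offset.

```bash
python3 -m crank '{"linear":[[0,0,0],[0,0,0]],"delta_rot":[[0,0,0],[0,0,0]],"fingers":[1,1]}';python3 -c "
from h import *
s=observe();print(s['position'],s['force'])"
```

```text
clock: 2.4
position: [0.3886, 0.2181, 0.1504]
tool_rot: [3.14, -0.002, 0.886]
force: [0.3, -0.9, 0.8]
grip_width: 0.0851
finger_force: 0.0
[0.3886188  0.21814242 0.15043298] [ 0.33971112 -0.86413721  0.81422188]
```

```bash
python3 -m crank '{"linear":[[0,0.012,-0.1],[0,0.012,-0.2],[0,0.012,-0.3],[0,0.012,-0.36],[0,0.012,-0.38]],"delta_rot":[[0,0,0],[0,0,0],[0,0,0],[0,0,0],[0,0,0]],"fingers":[1,1,1,1,1]}' 50
python3 -m crank '{"linear":[[0,0,0],[0,0,0],[0,0,0],[0,0,0],[0,0,0]],"delta_rot":[[0,0,0],[0,0,0],[0,0,0],[0,0,0],[0,0,0]],"fingers":[-1,-1,-1,-1,-1]}' 50
python3 -m crank '{"linear":[[0,0,0],[0,0,0],[0,0,0],[0,0,0],[0,0,0]],"delta_rot":[[0,0,0],[0,0,0],[0,0,0],[0,0,0],[0,0,0]],"fingers":[-1,-1,-1,-1,-1]}' 50
```

```text
clock: 2.9
position: [0.3886, 0.2209, 0.054]
tool_rot: [3.141, -0.001, 0.886]
force: [0.9, 0.5, 0.7]
grip_width: 0.0855
finger_force: 0.0
clock: 3.4
position: [0.3883, 0.221, 0.0546]
tool_rot: [3.141, -0.002, 0.886]
force: [-1.3, -1.9, 17.6]
grip_width: 0.046
finger_force: 48.2
clock: 3.9
position: [0.3884, 0.221, 0.0546]
tool_rot: [3.141, -0.002, 0.886]
force: [-2.4, -1.3, 18.5]
grip_width: 0.0461
finger_force: 48.2
```

Gripped at 46 mm. Lift and carry it over the dark grey carrier's yellow cup.

```bash
python3 -m crank '{"linear":[[0,0,0.06],[0,0,0.2],[0,0,0.36],[0,0,0.5],[0,0,0.5]],"delta_rot":[[0,0,0],[0,0,0],[0,0,0],[0,0,0],[0,0,0]],"fingers":[-1,-1,-1,-1,-1]}'
python3 -m crank '{"linear":[[0.03,-0.12,0],[0.06,-0.24,0],[0.09,-0.36,0],[0.11,-0.44,0],[0.11,-0.44,0]],"delta_rot":[[0,0,0],[0,0,0],[0,0,0],[0,0,0],[0,0,0]],"fingers":[-1,-1,-1,-1,-1]}'
python3 -m crank '{"linear":[[0,0,0],[0,0,-0.1],[0,0,-0.2],[0,0,-0.2],[0,0,-0.2]],"delta_rot":[[0,0,0],[0,0,0],[0,0,0],[0,0,0],[0,0,0]],"fingers":[-1,-1,-1,-1,-1]}'
python3 - <<'E'
from h import *
f=grab_frame("scene"); s=observe(); print(s["position"],s["force"])
a=cv2.resize(f["image"][150:300,240:440,::-1],None,fx=4,fy=4,interpolation=cv2.INTER_CUBIC)
cv2.imwrite("pics/s2.png",a)
E
```

```text
clock: 4.4
position: [0.3892, 0.2215, 0.1826]
tool_rot: [3.139, -0.006, 0.886]
force: [1.6, -0.7, -2.3]
grip_width: 0.0464
finger_force: 51.8
clock: 4.9
position: [0.4154, 0.1079, 0.1781]
tool_rot: [3.141, 0.001, 0.883]
force: [-1.1, 0.5, -1.5]
grip_width: 0.0458
finger_force: 52.0
clock: 5.4
position: [0.4148, 0.1116, 0.1286]
tool_rot: [-3.141, 0.0, 0.888]
force: [0.6, -0.3, -1.2]
grip_width: 0.0462
finger_force: 51.9
[0.41523276 0.11150976 0.12907487] [ 1.0060455  -0.75851414 -1.39794068]
```

View pics/s2.png

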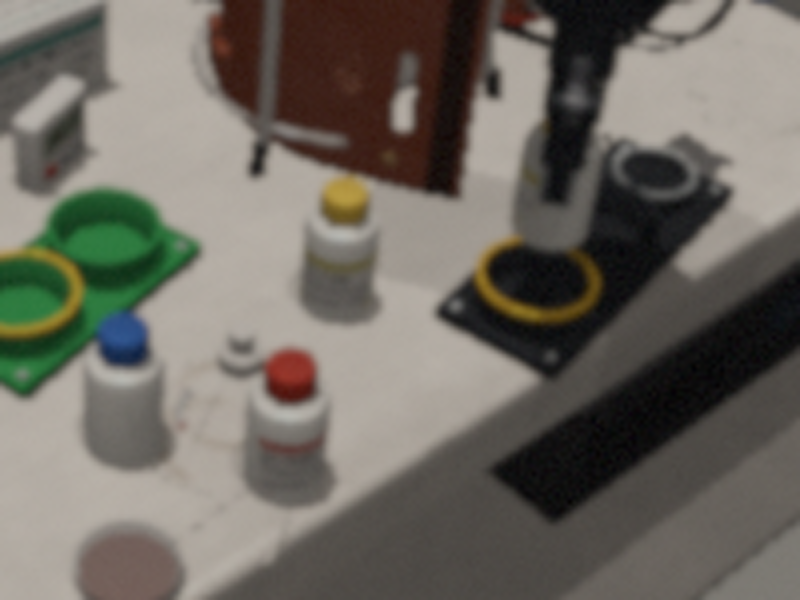

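The bottle hangs upright above the yellow rim (rim at crop (540,279), which matches the projection). Lowering it.

```bash
python3 -m crank '{"linear":[[0,0,-0.08],[0,0,-0.15],[0,0,-0.2],[0,0,-0.23],[0,0,-0.24]],"delta_rot":[[0,0,0],[0,0,0],[0,0,0],[0,0,0],[0,0,0]],"fingers":[-1,-1,-1,-1,-1]}'
python3 -m crank '{"linear":[[0,0,-0.004],[0,0,-0.008],[0,0,-0.012],[0,0,-0.016],[0,0,-0.016]],"delta_rot":[[0,0,0],[0,0,0],[0,0,0],[0,0,0],[0,0,0]],"fingers":[-1,-1,-1,-1,-1]}'
```

```text
clock: 5.95
position: [0.4154, 0.111, 0.0685]
tool_rot: [3.141, -0.0, 0.886]
force: [-0.2, -0.2, -1.8]
grip_width: 0.0458
finger_force: 51.9
clock: 6.45
position: [0.4154, 0.1107, 0.0647]
tool_rot: [3.141, -0.0, 0.886]
force: [-1.6, -1.1, 8.7]
grip_width: 0.0456
finger_force: 53.1
```

Contact on the cup floor. Release, rise, and move on to the second yellow.

```bash
python3 -m crank '{"linear":[[0,0,0],[0,0,0],[0,0,0],[0,0,0],[0,0,0]],"delta_rot":[[0,0,0],[0,0,0],[0,0,0],[0,0,0],[0,0,0]],"fingers":[0.6,0.6,0.6,0.6,0.6]}'
python3 -m crank '{"linear":[[0,0,0.06],[0,0,0.2],[0,0,0.36],[0,0,0.48],[0,0,0.48]],"delta_rot":[[0,0,0],[0,0,0],[0,0,0],[0,0,0],[0,0,0]],"fingers":[0.6,0.6,0.6,0.6,0.6]}'
python3 -m crank '{"linear":[[0.1,0.17,0],[0.2,0.34,0],[0.238,0.442,0],[0.238,0.442,0],[0.238,0.442,0]],"delta_rot":[[0,0,0],[0,0,0],[0,0,0],[0,0,0],[0,0,0]],"fingers":[1,1,1,1,1]}'
python3 -m crank '{"linear":[[0,0,0],[0,0,0]],"delta_rot":[[0,0,0],[0,0,0]],"fingers":[1,1]}'
python3 - <<'E'
from h import *
f=grab_frame("scene"); s=observe(); print(s["position"],s["force"])
a=cv2.resize(f["image"][150:300,240:440,::-1],None,fx=4,fy=4,interpolation=cv2.INTER_CUBIC)
cv2.imwrite("pics/s3.png",a)
E
```

```text
clock: 6.95
position: [0.4152, 0.1107, 0.0643]
tool_rot: [-3.142, 0.0, 0.886]
force: [-0.1, 0.2, 0.6]
grip_width: 0.0683
finger_force: 0.0
clock: 7.45
position: [0.4166, 0.1111, 0.1875]
tool_rot: [3.138, -0.004, 0.886]
force: [-0.4, 0.3, -0.4]
grip_width: 0.0684
finger_force: 0.0
clock: 7.95
position: [0.4741, 0.2213, 0.1834]
tool_rot: [-3.141, 0.001, 0.887]
force: [0.5, -0.1, 0.8]
grip_width: 0.0855
finger_force: 0.0
clock: 8.15
position: [0.4745, 0.2202, 0.1842]
tool_rot: [3.141, 0.001, 0.885]
force: [-0.3, -0.3, 0.4]
grip_width: 0.0855
finger_force: 0.0
[0.47462532 0.22035102 0.18435889] [-0.80204339  0.36075268 -0.04930077]
```

View pics/s3.png

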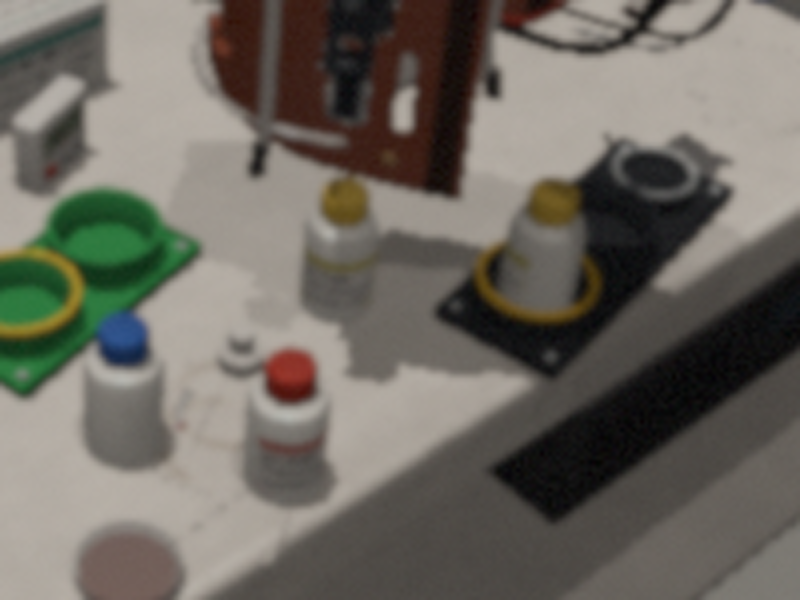

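The first yellow bottle stands in the rimmed cup (cap at crop (555,200)), and the gripper is above the second. Descend and grip.

```bash
python3 -m crank '{"linear":[[0,0,-0.15],[0,0,-0.3],[0,0,-0.42],[0,0,-0.5],[0,0,-0.52]],"delta_rot":[[0,0,0],[0,0,0],[0,0,0],[0,0,0],[0,0,0]],"fingers":[1,1,1,1,1]}' 50
python3 -m crank '{"linear":[[0,0,0],[0,0,0],[0,0,0],[0,0,0],[0,0,0]],"delta_rot":[[0,0,0],[0,0,0],[0,0,0],[0,0,0],[0,0,0]],"fingers":[1,-1,-1,-1,-1]}' 50
python3 -m crank '{"linear":[[0,0,0],[0,0,0.06],[0,0,0.2],[0,0,0.36],[0,0,0.52]],"delta_rot":[[0,0,0],[0,0,0],[0,0,0],[0,0,0],[0,0,0]],"fingers":[-1,-1,-1,-1,-1]}' 50
python3 - <<'E'
from h import *
s=observe(); print(s["position"],s["force"],s["grip_width"])
f=grab_frame("scene")
for p in((.4154,.111,.104),(.4154,.111,.034),(.4154,.111,.01)): print((w2px(f,p)-[240,150])*4)
E
```

```text
clock: 8.7
position: [0.4738, 0.2203, 0.0526]
tool_rot: [-3.141, 0.003, 0.886]
force: [0.4, 0.1, -0.8]
grip_width: 0.0852
finger_force: 0.0
clock: 9.2
position: [0.4752, 0.2214, 0.0554]
tool_rot: [3.141, -0.001, 0.886]
force: [-1.0, -2.4, 11.3]
grip_width: 0.0464
finger_force: 49.2
clock: 9.7
position: [0.4742, 0.2212, 0.1868]
tool_rot: [-3.141, -0.0, 0.887]
force: [1.6, -0.8, -2.6]
grip_width: 0.0461
finger_force: 51.7
[0.47415727 0.22116869 0.18677093] [ 1.59865856 -0.78567996 -2.55820258] 0.046144010574536494
[556.9821314  191.01825746]
[539.57930946 277.27852068]
[533.9314879  305.27297904]
```

The first bottle is upright as projected. Carry the second to the green carrier's yellow cup.

```bash
python3 -m crank '{"linear":[[0.05,0.17,0],[0.1,0.34,0],[0.15,0.51,0],[0.2,0.68,0],[0.226,0.775,0]],"delta_rot":[[0,0,0],[0,0,0],[0,0,0],[0,0,0],[0,0,0]],"fingers":[-1,-1,-1,-1,-1]}'
python3 -m crank '{"linear":[[0,0,0],[0,0,-0.1],[0,0,-0.2],[0,0,-0.22],[0,0,-0.22]],"delta_rot":[[0,0,0],[0,0,0],[0,0,0],[0,0,0],[0,0,0]],"fingers":[-1,-1,-1,-1,-1]}'
python3 - <<'E'
from h import *
s=observe(); print(s["position"],s["force"],s["qpos"].round(2))
E
```

```text
clock: 10.25
position: [0.5307, 0.4184, 0.1851]
tool_rot: [-3.14, -0.001, 0.888]
force: [-0.7, -0.8, -2.0]
grip_width: 0.0458
finger_force: 52.0
clock: 10.75
position: [0.531, 0.4144, 0.1295]
tool_rot: [-3.141, 0.001, 0.886]
force: [-0.6, -0.8, -0.9]
grip_width: 0.0462
finger_force: 51.9
[0.53098574 0.41444879 0.12952771] [-0.55203219 -0.84949128 -0.90466178] [-0.44  0.77 -0.51  1.53  0.43  0.95 -1.77]
```

```bash
python3 -m crank '{"linear":[[0,0,-0.08],[0,0,-0.15],[0,0,-0.2],[0,0,-0.23],[0,0,-0.24]],"delta_rot":[[0,0,0],[0,0,0],[0,0,0],[0,0,0],[0,0,0]],"fingers":[-1,-1,-1,-1,-1]}'
python3 -m crank '{"linear":[[0,0,-0.004],[0,0,-0.008],[0,0,-0.012],[0,0,-0.016],[0,0,-0.016]],"delta_rot":[[0,0,0],[0,0,0],[0,0,0],[0,0,0],[0,0,0]],"fingers":[-1,-1,-1,-1,-1]}'
```

```text
clock: 11.25
position: [0.531, 0.4149, 0.0687]
tool_rot: [-3.141, 0.001, 0.886]
force: [-0.4, 0.2, -1.7]
grip_width: 0.046
finger_force: 51.9
clock: 11.75
position: [0.5313, 0.4151, 0.0655]
tool_rot: [3.142, -0.0, 0.886]
force: [1.2, -0.7, -1.4]
grip_width: 0.0462
finger_force: 52.1
```

```bash
python3 -m crank '{"linear":[[0,0,-0.004],[0,0,-0.008],[0,0,-0.012],[0,0,-0.012]],"delta_rot":[[0,0,0],[0,0,0],[0,0,0],[0,0,0]],"fingers":[-1,-1,-1,-1]}'
```

```text
clock: 12.15
position: [0.5319, 0.4154, 0.0651]
tool_rot: [3.14, -0.002, 0.886]
force: [-7.4, -10.3, 35.6]
grip_width: 0.046
finger_force: 55.2
```

Firmly on the floor. Ease off by 2 mm, release, rise, and go to the blue bottle (it's nearest).

```bash
python3 -m crank '{"linear":[[0,0,0.007],[0,0,0.007],[0,0,0.007],[0,0,0.007],[0,0,0.007]],"delta_rot":[[0,0,0],[0,0,0],[0,0,0],[0,0,0],[0,0,0]],"fingers":[-1,-1,0.6,0.6,0.6]}'
python3 -m crank '{"linear":[[0,0,0],[0,0,0.1],[0,0,0.25],[0,0,0.4],[0,0,0.48]],"delta_rot":[[0,0,0],[0,0,0],[0,0,0],[0,0,0],[0,0,0]],"fingers":[0.6,0.6,0.6,0.6,0.6]}'
python3 -m crank '{"linear":[[-0.17,-0.03,0],[-0.34,-0.06,0],[-0.45,-0.09,0],[-0.459,-0.09,0],[-0.459,-0.09,0]],"delta_rot":[[0,0,0],[0,0,0],[0,0,0],[0,0,0],[0,0,0]],"fingers":[1,1,1,1,1]}'
python3 -m crank '{"linear":[[0,0,0],[0,0,0]],"delta_rot":[[0,0,0],[0,0,0]],"fingers":[1,1]}'
python3 - <<'E'
from h import *
f=grab_frame("scene"); s=observe(); print(s["position"],s["force"])
a=cv2.resize(f["image"][150:300,200:400,::-1],None,fx=4,fy=4,interpolation=cv2.INTER_CUBIC)
cv2.imwrite("pics/s4.png",a)
for p in((.531,.415,.104),(.531,.415,.01),(.416,.3928,.094)): print((w2px(f,p)-[200,150])*4)
E
```

```text
clock: 12.65
position: [0.531, 0.415, 0.0639]
tool_rot: [-3.141, 0.0, 0.886]
force: [-0.1, 0.4, -0.3]
grip_width: 0.0682
finger_force: 0.0
clock: 13.15
position: [0.5316, 0.4156, 0.1872]
tool_rot: [3.141, -0.003, 0.886]
force: [0.4, -0.7, 1.0]
grip_width: 0.0686
finger_force: 0.0
clock: 13.65
position: [0.4163, 0.3926, 0.1844]
tool_rot: [3.141, -0.001, 0.887]
force: [0.7, -0.0, 0.5]
grip_width: 0.0855
finger_force: 0.0
clock: 13.85
position: [0.4172, 0.3925, 0.1838]
tool_rot: [-3.141, -0.0, 0.886]
force: [0.6, -0.3, 0.6]
grip_width: 0.0856
finger_force: 0.0
[0.41701454 0.39246334 0.18377466] [-1.19406378 -0.01735483  0.97670419]
[177.90361443 203.70384658]
[183.76546677 319.33350525]
[288.15697464 328.29619653]
```

View pics/s4.png

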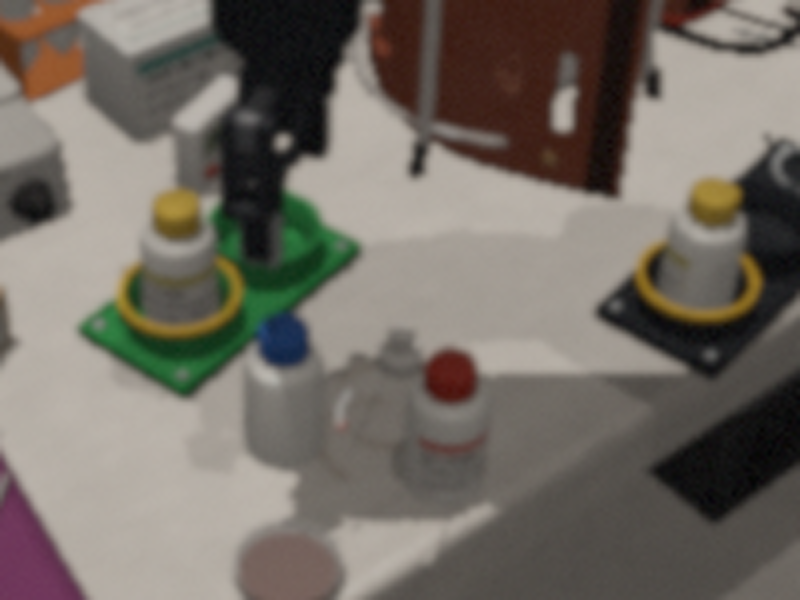

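Both yellow bottles stand upright in their cups (caps at (177,213) and (716,200)). The gripper is over the blue cap at (284,338). Grip it and carry it to the green cup.

```bash
python3 -m crank '{"linear":[[0,0,-0.15],[0,0,-0.3],[0,0,-0.42],[0,0,-0.5],[-0.003,0,-0.517]],"delta_rot":[[0,0,0],[0,0,0],[0,0,0],[0,0,0],[0,0,0]],"fingers":[1,1,1,1,1]}' 50
python3 -m crank '{"linear":[[0,0,0],[0,0,0],[0,0,0],[0,0,0],[0,0,0]],"delta_rot":[[0,0,0],[0,0,0],[0,0,0],[0,0,0],[0,0,0]],"fingers":[1,-1,-1,-1,-1]}' 50
python3 -m crank '{"linear":[[0,0,0],[0,0,0.06],[0,0,0.2],[0,0,0.36],[0,0,0.52]],"delta_rot":[[0,0,0],[0,0,0],[0,0,0],[0,0,0],[0,0,0]],"fingers":[-1,-1,-1,-1,-1]}' 50
python3 -m crank '{"linear":[[0.15,-0.05,0],[0.3,-0.1,0],[0.45,-0.15,0],[0.604,-0.203,0],[0.604,-0.203,0]],"delta_rot":[[0,0,0],[0,0,0],[0,0,0],[0,0,0],[0,0,0]],"fingers":[-1,-1,-1,-1,-1]}'
python3 -m crank '{"linear":[[0,0,0],[0,0,-0.1],[0,0,-0.2],[0,0,-0.22],[0,0,-0.22]],"delta_rot":[[0,0,0],[0,0,0],[0,0,0],[0,0,0],[0,0,0]],"fingers":[-1,-1,-1,-1,-1]}'
```

```text
clock: 14.4
position: [0.4151, 0.3917, 0.0524]
tool_rot: [-3.141, 0.003, 0.886]
force: [-0.1, -1.2, 0.2]
grip_width: 0.0855
finger_force: 0.0
clock: 14.9
position: [0.416, 0.3929, 0.0558]
tool_rot: [3.141, -0.002, 0.886]
force: [-1.1, -0.8, 8.2]
grip_width: 0.0463
finger_force: 49.5
clock: 15.4
position: [0.4153, 0.3923, 0.1874]
tool_rot: [-3.141, -0.0, 0.887]
force: [0.5, 0.8, -1.0]
grip_width: 0.0463
finger_force: 51.4
clock: 15.9
position: [0.5715, 0.3379, 0.1854]
tool_rot: [3.14, -0.001, 0.88]
force: [-0.0, -1.4, -0.6]
grip_width: 0.0462
finger_force: 51.5
clock: 16.4
position: [0.5658, 0.3422, 0.1301]
tool_rot: [-3.141, 0.001, 0.887]
force: [0.3, 0.2, -0.8]
grip_width: 0.046
finger_force: 51.5
```

```bash
python3 -m crank '{"linear":[[0.005,0,-0.08],[0.005,0,-0.15],[0.005,0,-0.2],[0.005,0,-0.23],[0.005,0,-0.244]],"delta_rot":[[0,0,0],[0,0,0],[0,0,0],[0,0,0],[0,0,0]],"fingers":[-1,-1,-1,-1,-1]}'
python3 -m crank '{"linear":[[0,0,-0.004],[0,0,-0.008],[0,0,-0.012],[0,0,-0.016],[0,0,-0.016]],"delta_rot":[[0,0,0],[0,0,0],[0,0,0],[0,0,0],[0,0,0]],"fingers":[-1,-1,-1,-1,-1]}'
```

```text
clock: 16.9
position: [0.5677, 0.3417, 0.0683]
tool_rot: [-3.141, 0.001, 0.887]
force: [-0.7, -0.6, 0.2]
grip_width: 0.0465
finger_force: 51.5
clock: 17.4
position: [0.5682, 0.342, 0.0659]
tool_rot: [3.141, -0.001, 0.886]
force: [-2.8, -1.6, 10.3]
grip_width: 0.0459
finger_force: 52.7
```

```bash
python3 -m crank '{"linear":[[0,0,0],[0,0,0],[0,0,0],[0,0,0],[0,0,0]],"delta_rot":[[0,0,0],[0,0,0],[0,0,0],[0,0,0],[0,0,0]],"fingers":[0.5,0.5,0.5,0.5,0.5]}'
python3 -m crank '{"linear":[[0,0,0],[0,0,0.1],[0,0,0.25],[0,0,0.4],[0,0,0.48]],"delta_rot":[[0,0,0],[0,0,0],[0,0,0],[0,0,0],[0,0,0]],"fingers":[0.5,0.5,0.5,0.5,0.5]}'
python3 -m crank '{"linear":[[-0.15,-0.05,0],[-0.3,-0.1,0],[-0.45,-0.15,0],[-0.478,-0.162,0],[-0.478,-0.162,0]],"delta_rot":[[0,0,0],[0,0,0],[0,0,0],[0,0,0],[0,0,0]],"fingers":[0,0,0,0,0]}'
python3 -m crank '{"linear":[[0,0,-0.15],[0,0,-0.3],[0,0,-0.4],[0,0,-0.4]],"delta_rot":[[0,0,0],[0,0,0],[0,0,0],[0,0,0]],"fingers":[0,0,0,0]}'
python3 - <<'E'
from h import *
f=grab_frame("scene"); s=observe(); print(s["position"],s["force"])
a=cv2.resize(f["image"][170:270,230:350,::-1],None,fx=6,fy=6,interpolation=cv2.INTER_CUBIC)
cv2.imwrite("pics/s5.png",a)
for p in((.4483,.3013,.029),(.4483,.3013,0),s["position"]-[0,0,.017]): print((w2px(f,p)-[230,170])*6)
E
```

```text
clock: 17.9
position: [0.5679, 0.3417, 0.0647]
tool_rot: [-3.142, 0.0, 0.886]
force: [0.1, 0.1, -0.3]
grip_width: 0.0639
finger_force: 0.0
clock: 18.4
position: [0.5685, 0.3423, 0.188]
tool_rot: [3.141, -0.003, 0.886]
force: [0.3, 0.2, 1.0]
grip_width: 0.0644
finger_force: 0.0
clock: 18.9
position: [0.448, 0.301, 0.1853]
tool_rot: [3.141, -0.0, 0.887]
force: [0.7, 0.3, 0.8]
grip_width: 0.043
finger_force: 0.0
clock: 19.3
position: [0.448, 0.3007, 0.0819]
tool_rot: [-3.14, 0.004, 0.886]
force: [0.0, 0.4, 1.1]
grip_width: 0.0427
finger_force: 0.0
[0.44858961 0.30136865 0.08382184] [-0.33707326 -0.23013712  0.39573984]
[427.95417527 377.62674771]
[424.90587355 428.50787237]
[431.61760759 308.16163416]
```

View pics/s5.png

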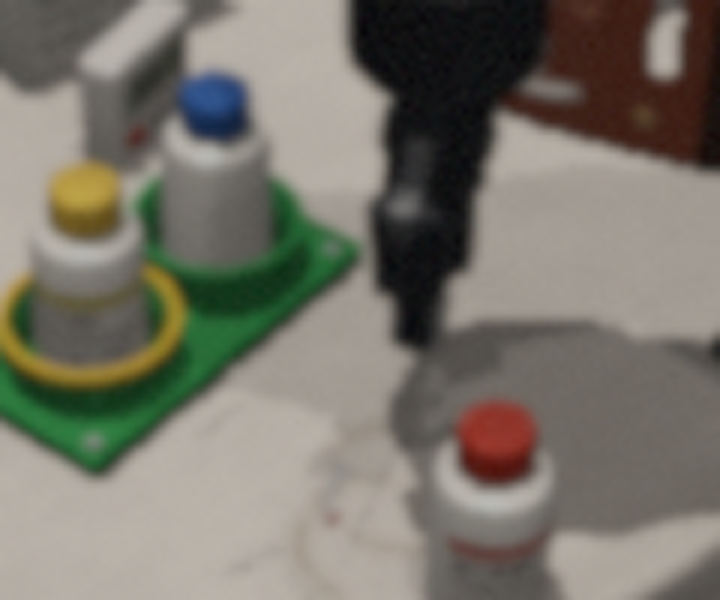

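Blue stands in the green cup. The plug lies in the gripper's shadow near (425,400) and is hard to see, so I'll enhance that patch.

```bash
python3 - <<'E'
from h import *
f=grab_frame("scene")
c=f["image"][215:250,280:325,::-1].astype(float)
c=np.clip((c-c.min())*255/(np.percentile(c,97)-c.min()),0,255).astype(np.uint8)
t=grab_frame("top"); w=w2px(t,(.4483,.3013,.029)).astype(int); print(w)
d=t["image"][w[1]-22:w[1]+23,w[0]-22:w[0]+23,::-1]
cv2.imwrite("pics/s6.png",np.hstack([cv2.resize(c,(450,350),interpolation=cv2.INTER_CUBIC),cv2.resize(d,(350,350),interpolation=cv2.INTER_CUBIC)]))
E
```

```text
[286 244]
```

View pics/s6.png

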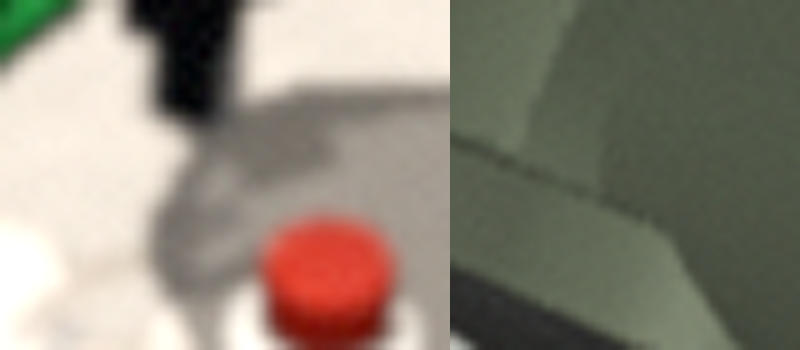

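The plug is faintly visible at its expected place (enhanced crop (200,240), within about 2 mm). Descend to its head.

```bash
python3 -m crank '{"linear":[[0,0,-0.06],[0,0,-0.12],[0,0,-0.16],[0,0,-0.175],[0,0,-0.175]],"delta_rot":[[0,0,0],[0,0,0],[0,0,0],[0,0,0],[0,0,0]],"fingers":[0,0,0,0,0]}' 30
python3 -m crank '{"linear":[[0,0,0],[0,0,0]],"delta_rot":[[0,0,0],[0,0,0]],"fingers":[0,0]}' 30
python3 -c "
from h import *
print(observe()['position'])"
```

```text
clock: 19.95
position: [0.4481, 0.3011, 0.0405]
tool_rot: [-3.141, 0.001, 0.887]
force: [-0.1, -0.5, 0.3]
grip_width: 0.0427
finger_force: 0.0
clock: 20.15
position: [0.4486, 0.3014, 0.0415]
tool_rot: [3.141, -0.001, 0.886]
force: [-0.1, -0.4, 0.2]
grip_width: 0.0425
finger_force: 0.0
[0.44864277 0.30138083 0.04147016]
```

```bash
python3 -m crank '{"linear":[[0,0,-0.018],[0,0,-0.018],[0,0,-0.018],[0,0,-0.018],[0,0,-0.018]],"delta_rot":[[0,0,0],[0,0,0],[0,0,0],[0,0,0],[0,0,0]],"fingers":[0,0,-1,-1,-1]}' 30
python3 -m crank '{"linear":[[0,0,0],[0,0,0],[0,0,0]],"delta_rot":[[0,0,0],[0,0,0],[0,0,0]],"fingers":[-1,-1,-1]}' 30
python3 -m crank '{"linear":[[0,0,0.03],[0,0,0.1],[0,0,0.25],[0,0,0.4],[0,0,0.5]],"delta_rot":[[0,0,0],[0,0,0],[0,0,0],[0,0,0],[0,0,0]],"fingers":[-1,-1,-1,-1,-1]}' 30
```

```text
clock: 20.65
position: [0.4484, 0.3013, 0.0367]
tool_rot: [-3.142, -0.0, 0.886]
force: [-0.8, 0.1, 2.4]
grip_width: 0.0142
finger_force: 29.2
clock: 20.95
position: [0.4484, 0.3013, 0.0366]
tool_rot: [-3.142, -0.0, 0.886]
force: [-0.9, 0.2, 3.2]
grip_width: 0.0146
finger_force: 29.4
clock: 21.45
position: [0.4486, 0.3014, 0.1643]
tool_rot: [3.141, -0.002, 0.886]
force: [-0.5, 0.1, -1.3]
grip_width: 0.0144
finger_force: 29.4
```

```bash
python3 - <<'E'
import pickle
from h import *
f=pickle.load(open("scene0.pkl","rb"));t=pickle.load(open("top0.pkl","rb"))
print(px2w(f,353.7,197.5,0))
for z in(0,.15,.25):print(px2w(t,205+540/3.2,165+150/3.2,z),px2w(t,205+595/3.2,165+105/3.2,z))
E
python3 -m crank '{"linear":[[-0.02,-0.15,0],[-0.05,-0.32,0],[-0.08,-0.5,0],[-0.1,-0.66,0],[-0.11,-0.8,0]],"delta_rot":[[0,0,0],[0,0,0],[0,0,0],[0,0,0],[0,0,0]],"fingers":[-1,-1,-1,-1,-1]}'
python3 -m crank '{"linear":[[0.04,-0.12,0],[0.08,-0.25,0],[0.16,-0.38,0],[0.25,-0.524,0],[0.25,-0.524,0]],"delta_rot":[[0,0,0],[0,0,0],[0,0,0],[0,0,0],[0,0,0]],"fingers":[-1,-1,-1,-1,-1]}'
python3 -m crank '{"linear":[[0,0,0],[0,0,0]],"delta_rot":[[0,0,0],[0,0,0]],"fingers":[-1,-1]}'
python3 -c "
from h import *
print(observe()['position'],observe()['qpos'].round(2))"
```

```text
[0.54692414 0.08923809 0.        ]
[0.53082164 0.09070811 0.        ] [0.56534726 0.04844083 0.        ]
[0.51055828 0.12027044 0.15      ] [0.54043194 0.08369822 0.15      ]
[0.49704938 0.13997866 0.25      ] [0.52382173 0.10720316 0.25      ]
clock: 21.95
position: [0.4202, 0.099, 0.162]
tool_rot: [3.141, 0.0, 0.886]
force: [1.0, -0.5, -0.8]
grip_width: 0.0145
finger_force: 29.4
clock: 22.45
position: [0.4852, -0.0345, 0.1617]
tool_rot: [3.14, 0.0, 0.88]
force: [0.3, 1.9, 0.2]
grip_width: 0.0144
finger_force: 29.4
clock: 22.65
position: [0.483, -0.0291, 0.1617]
tool_rot: [-3.141, -0.0, 0.887]
force: [-0.9, -0.2, -0.5]
grip_width: 0.0144
finger_force: 29.4
[ 0.48298939 -0.02912879  0.1617491 ] [ 0.36  0.47 -0.55  2.02  0.36  0.74 -1.09]
```

```bash
python3 -m crank '{"linear":[[0.003,0,-0.12],[0.003,0,-0.24],[0.003,0,-0.34],[0.003,0,-0.39],[0.003,0,-0.405]],"delta_rot":[[0,0,0],[0,0,0],[0,0,0],[0,0,0],[0,0,0]],"fingers":[-1,-1,-1,-1,-1]}'
python3 -m crank '{"linear":[[0,0,-0.004],[0,0,-0.008],[0,0,-0.012],[0,0,-0.016],[0,0,-0.016]],"delta_rot":[[0,0,0],[0,0,0],[0,0,0],[0,0,0],[0,0,0]],"fingers":[-1,-1,-1,-1,-1]}'
python3 - <<'E'
from h import *
f=grab_frame("scene"); s=observe(); print(s["position"],s["force"])
a=cv2.resize(f["image"][160:240,340:450,::-1],None,fx=7,fy=7,interpolation=cv2.INTER_CUBIC)
cv2.imwrite("pics/s7.png",a)
E
```

```text
clock: 23.15
position: [0.4836, -0.0289, 0.0596]
tool_rot: [-3.14, 0.001, 0.888]
force: [-0.1, 0.6, -0.0]
grip_width: 0.0145
finger_force: 29.4
clock: 23.65
position: [0.4843, -0.0299, 0.0565]
tool_rot: [3.141, -0.0, 0.886]
force: [0.4, 0.1, -0.6]
grip_width: 0.0145
finger_force: 29.4
[ 0.48422749 -0.02987763  0.05647379] [-0.68279108  0.64939118  0.13852795]
```

View pics/s7.png

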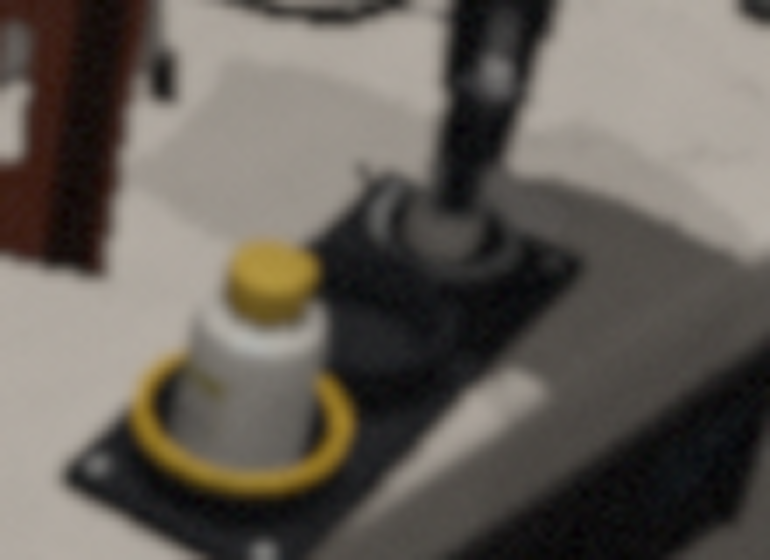

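The plug sits centred inside the socket rim at (445,230). I'll ease it down to contact.

```bash
python3 -m crank '{"linear":[[0,0,-0.004],[0,0,-0.008],[0,0,-0.008]],"delta_rot":[[0,0,0],[0,0,0],[0,0,0]],"fingers":[-1,-1,-1]}'
python3 -m crank '{"linear":[[0,0,-0.004],[0,0,-0.004]],"delta_rot":[[0,0,0],[0,0,0]],"fingers":[-1,-1]}'
```

```text
clock: 24.0
position: [0.4842, -0.0298, 0.0545]
tool_rot: [3.141, 0.0, 0.886]
force: [-2.4, -0.6, 9.8]
grip_width: 0.0144
finger_force: 30.2
clock: 24.2
position: [0.4844, -0.0297, 0.0542]
tool_rot: [3.141, 0.0, 0.886]
force: [-7.3, -0.6, 29.0]
grip_width: 0.0149
finger_force: 31.9
```

```bash
python3 -m crank '{"linear":[[0,0,0.005],[0,0,0.005],[0,0,0.005],[0,0,0.005],[0,0,0.005]],"delta_rot":[[0,0,0],[0,0,0],[0,0,0],[0,0,0],[0,0,0]],"fingers":[-1,0,0,0,0]}'
python3 -m crank '{"linear":[[0,0,0],[0,0,0.1],[0,0,0.25],[0,0,0.4],[0,0,0.52]],"delta_rot":[[0,0,0],[0,0,0],[0,0,0],[0,0,0],[0,0,0]],"fingers":[0,0,0,0,0]}'
python3 -m crank '{"linear":[[-0.08,0.15,0],[-0.16,0.3,0],[-0.24,0.45,0],[-0.3,0.6,0],[-0.3,0.6,0]],"delta_rot":[[0,0,0],[0,0,0],[0,0,0],[0,0,0],[0,0,0]],"fingers":[0,0,0,0,0]}'
python3 -m crank '{"linear":[[-0.05,0.18,0],[-0.1,0.36,0],[-0.15,0.54,0],[-0.2,0.72,0],[-0.222,0.8,0]],"delta_rot":[[0,0,0],[0,0,0],[0,0,0],[0,0,0],[0,0,0]],"fingers":[1,1,1,1,1]}'
python3 -m crank '{"linear":[[0,0,0],[0,0,0]],"delta_rot":[[0,0,0],[0,0,0]],"fingers":[1,1]}'
python3 - <<'E'
from h import *
f=grab_frame("scene"); s=observe(); print(s["position"],s["force"],s["qpos"].round(2))
a=cv2.resize(f["image"][150:300,240:440,::-1],None,fx=4,fy=4,interpolation=cv2.INTER_CUBIC)
cv2.imwrite("pics/s8.png",a)
E
```

```text
clock: 24.7
position: [0.4841, -0.0298, 0.0544]
tool_rot: [-3.141, 0.0, 0.886]
force: [0.3, 0.2, -0.0]
grip_width: 0.0426
finger_force: 0.0
clock: 25.2
position: [0.4842, -0.0297, 0.1864]
tool_rot: [3.141, -0.001, 0.887]
force: [0.3, -0.2, -0.1]
grip_width: 0.0427
finger_force: 0.0
clock: 25.7
position: [0.4075, 0.1244, 0.185]
tool_rot: [-3.141, -0.001, 0.892]
force: [-0.6, -0.3, -0.2]
grip_width: 0.0428
finger_force: 0.0
clock: 26.2
position: [0.352, 0.3239, 0.1847]
tool_rot: [-3.14, -0.001, 0.89]
force: [1.8, -0.9, -1.0]
grip_width: 0.0857
finger_force: 0.0
clock: 26.4
position: [0.3536, 0.3198, 0.1843]
tool_rot: [3.141, 0.001, 0.887]
force: [-0.5, -0.3, 0.0]
grip_width: 0.0852
finger_force: 0.0
[0.35395539 0.31924881 0.18433922] [ 8.20513139e-04 -1.17425810e+00 -6.13632206e-01] [-0.35  0.44 -0.65  2.02  0.37  0.8  -1.91]
```

View pics/s8.png

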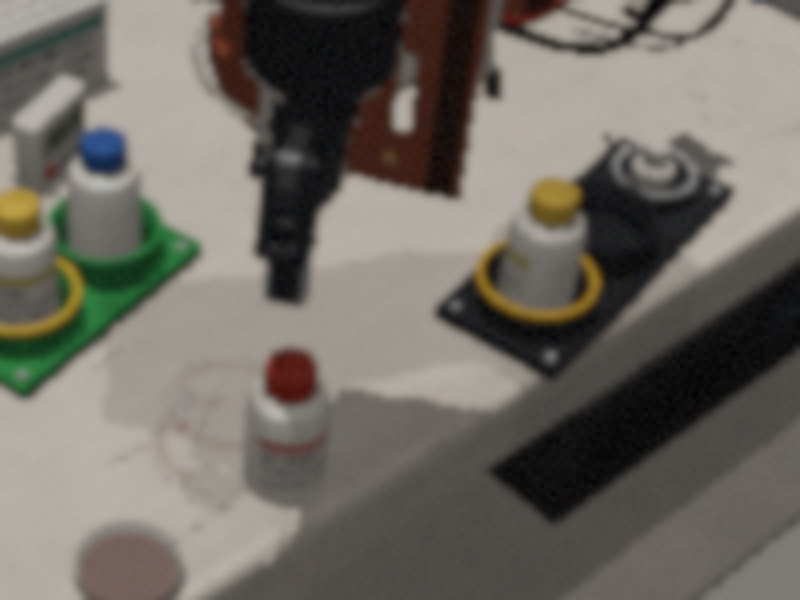

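The plug stands head up in the socket (657,170), and the gripper is above red (291,377). Grip it and carry it to the dark cup.

```bash
python3 -m crank '{"linear":[[0,0.003,-0.15],[0,0.003,-0.3],[0,0.003,-0.42],[0,0.003,-0.5],[0,0.003,-0.515]],"delta_rot":[[0,0,0],[0,0,0],[0,0,0],[0,0,0],[0,0,0]],"fingers":[1,1,1,1,1]}' 50
python3 -m crank '{"linear":[[0,0,0],[0,0,0],[0,0,0],[0,0,0],[0,0,0]],"delta_rot":[[0,0,0],[0,0,0],[0,0,0],[0,0,0],[0,0,0]],"fingers":[1,-1,-1,-1,-1]}' 50
python3 -m crank '{"linear":[[0,0,0],[0,0,0.06],[0,0,0.2],[0,0,0.38],[0,0,0.56]],"delta_rot":[[0,0,0],[0,0,0],[0,0,0],[0,0,0],[0,0,0]],"fingers":[-1,-1,-1,-1,-1]}' 50
python3 -m crank '{"linear":[[0.04,-0.15,0],[0.08,-0.3,0],[0.12,-0.45,0],[0.16,-0.6,0],[0.16,-0.6,0]],"delta_rot":[[0,0,0],[0,0,0],[0,0,0],[0,0,0],[0,0,0]],"fingers":[-1,-1,-1,-1,-1]}'
python3 -m crank '{"linear":[[0.06,-0.14,0],[0.12,-0.28,0],[0.18,-0.42,0],[0.23,-0.533,0],[0.23,-0.533,0]],"delta_rot":[[0,0,0],[0,0,0],[0,0,0],[0,0,0],[0,0,0]],"fingers":[-1,-1,-1,-1,-1]}'
python3 -m crank '{"linear":[[0,0,0],[0,0,0]],"delta_rot":[[0,0,0],[0,0,0]],"fingers":[-1,-1]}'
python3 -c "
from h import *
print(observe()['position'],observe()['qpos'].round(2))"
```

```text
clock: 26.95
position: [0.3535, 0.3191, 0.0541]
tool_rot: [-3.142, 0.003, 0.885]
force: [0.4, 0.5, 1.1]
grip_width: 0.085
finger_force: 0.0
clock: 27.45
position: [0.3542, 0.3212, 0.0568]
tool_rot: [3.141, -0.001, 0.886]
force: [-1.7, -2.5, 13.2]
grip_width: 0.0459
finger_force: 49.0
clock: 27.95
position: [0.3531, 0.3207, 0.1976]
tool_rot: [-3.141, 0.001, 0.887]
force: [1.1, -0.5, -1.2]
grip_width: 0.0459
finger_force: 51.5
clock: 28.45
position: [0.3946, 0.1661, 0.1959]
tool_rot: [3.14, 0.002, 0.88]
force: [-0.9, 1.0, -2.0]
grip_width: 0.0459
finger_force: 51.7
clock: 28.95
position: [0.4522, 0.0342, 0.1959]
tool_rot: [3.141, 0.001, 0.881]
force: [-0.6, 0.4, -1.4]
grip_width: 0.0457
finger_force: 51.9
clock: 29.15
position: [0.4509, 0.0385, 0.196]
tool_rot: [3.142, -0.0, 0.887]
force: [-0.8, 1.1, -1.2]
grip_width: 0.0459
finger_force: 51.9
[0.45092127 0.03849337 0.19602397] [ 0.28  0.38 -0.62  2.07  0.31  0.78 -1.21]
```

```bash
python3 -m crank '{"linear":[[0,-0.004,-0.12],[0,-0.004,-0.25],[0,-0.004,-0.36],[0,-0.004,-0.44],[0,-0.004,-0.49]],"delta_rot":[[0,0,0],[0,0,0],[0,0,0],[0,0,0],[0,0,0]],"fingers":[-1,-1,-1,-1,-1]}'
python3 -m crank '{"linear":[[0,0,-0.004],[0,0,-0.01],[0,0,-0.016],[0,0,-0.02],[0,0,-0.02]],"delta_rot":[[0,0,0],[0,0,0],[0,0,0],[0,0,0],[0,0,0]],"fingers":[-1,-1,-1,-1,-1]}'
```

```text
clock: 29.65
position: [0.4505, 0.0378, 0.0721]
tool_rot: [-3.14, 0.001, 0.888]
force: [1.0, -0.2, -0.6]
grip_width: 0.046
finger_force: 51.9
clock: 30.15
position: [0.4514, 0.0366, 0.0687]
tool_rot: [3.141, -0.0, 0.886]
force: [0.1, -0.4, -1.3]
grip_width: 0.0459
finger_force: 51.9
```

```bash
python3 -m crank '{"linear":[[0,0,-0.004],[0,0,-0.008],[0,0,-0.008]],"delta_rot":[[0,0,0],[0,0,0],[0,0,0]],"fingers":[-1,-1,-1]}'
python3 -m crank '{"linear":[[0,0,-0.003],[0,0,-0.003]],"delta_rot":[[0,0,0],[0,0,0]],"fingers":[-1,-1]}'
```

```text
clock: 30.45
position: [0.4513, 0.0367, 0.0668]
tool_rot: [3.141, -0.0, 0.886]
force: [-3.7, 0.3, 14.7]
grip_width: 0.0456
finger_force: 53.5
clock: 30.65
position: [0.4513, 0.0367, 0.0666]
tool_rot: [3.14, -0.0, 0.886]
force: [-9.8, -1.5, 37.9]
grip_width: 0.0461
finger_force: 55.7
```

Contact. Ease off, release, rise, step back and look.

```bash
python3 -m crank '{"linear":[[0,0,0.006],[0,0,0.006],[0,0,0.006],[0,0,0.006],[0,0,0.006]],"delta_rot":[[0,0,0],[0,0,0],[0,0,0],[0,0,0],[0,0,0]],"fingers":[-1,0.45,0.45,0.45,0.45]}'
python3 -m crank '{"linear":[[0,0,0],[0,0,0.1],[0,0,0.25],[0,0,0.42],[0,0,0.6]],"delta_rot":[[0,0,0],[0,0,0],[0,0,0],[0,0,0],[0,0,0]],"fingers":[0.45,0.45,0.45,0.45,0.45]}'
python3 -m crank '{"linear":[[-0.04,-0.18,0],[-0.09,-0.36,0],[-0.14,-0.54,0],[-0.18,-0.7,0],[-0.18,-0.7,0]],"delta_rot":[[0,0,0],[0,0,0],[0,0,0],[0,0,0],[0,0,0]],"fingers":[0.45,0.45,0.45,0.45,0.45]}'
python3 -m crank '{"linear":[[0,0,0],[0,0,0]],"delta_rot":[[0,0,0],[0,0,0]],"fingers":[0.45,0.45]}'
python3 - <<'E'
from h import *
f=grab_frame("scene"); g=grab_frame("top")
cv2.imwrite("pics/s9.png",np.vstack([cv2.resize(x,(700,300),interpolation=cv2.INTER_CUBIC) for x in (f["image"][160:310,130:480,::-1],g["image"][165:315,115:465,::-1])]))
E
```

```text
clock: 31.15
position: [0.4511, 0.0367, 0.0669]
tool_rot: [-3.141, 0.0, 0.886]
force: [-0.0, 0.5, 0.2]
grip_width: 0.062
finger_force: 0.0
clock: 31.65
position: [0.4505, 0.0368, 0.2183]
tool_rot: [-3.14, 0.001, 0.887]
force: [-0.1, -0.3, 0.5]
grip_width: 0.0619
finger_force: 0.0
clock: 32.15
position: [0.4043, -0.143, 0.2169]
tool_rot: [-3.142, 0.002, 0.88]
force: [1.0, 1.9, -0.4]
grip_width: 0.0616
finger_force: 0.0
clock: 32.35
position: [0.4064, -0.1375, 0.2171]
tool_rot: [-3.142, -0.0, 0.887]
force: [-0.7, 0.8, -0.4]
grip_width: 0.0621
finger_force: 0.0
```

View pics/s9.png

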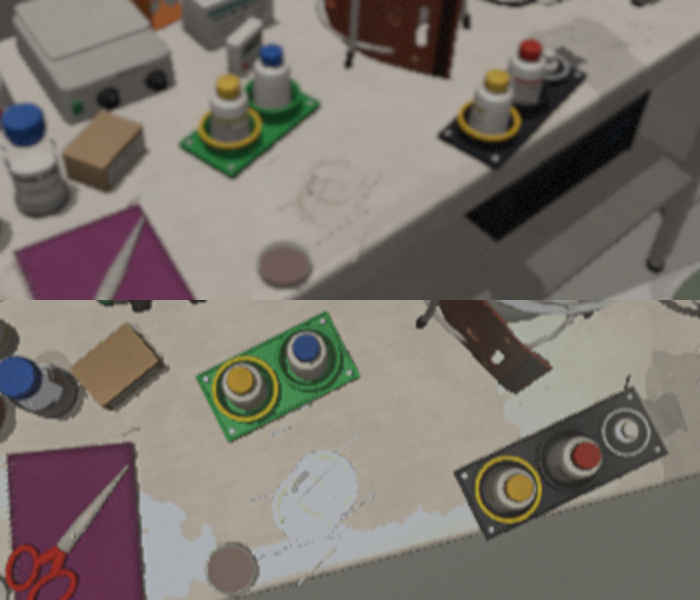

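Both views show all four bottles upright in their correct cups. The plug stands head up in the socket (top view (628,430)), and the dish and carton haven't moved. Handing in.

```bash
python3 -c "
from workcell import bot
print(bot.job_done())"
```

```text
the job is handed in; nothing more can be done
None
```

Both kits are made up and handed in at about 32 s: the yellow-capped bottles went in first, then blue, the plug and red, all standing upright in their places, with the dish, carton and timer left where they were; no verdict came back.

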